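Clamp the postcard stack with the pressing block from the desk basket

ROBOT

A 6-joint arm with a two-finger parallel gripper is mounted at the origin on the work surface. World frame = base frame: x ahead of the robot, y to its left, z up, the work surface at z = 0. Lengths are in m, angles in rad, forces in N, time in s.
With the tool pointing down it reaches from about 0.375 to 0.9 m from the base axis. Payload 3.1 kg.
Tool frame: the origin (TCP) lies between the finger pads; the fingertips stand 19 mm ahead of it and the grasp point (between the pads) is the TCP; z points along the fingers, y is the line along which they close (so a half turn about z gives the same grasp; the last joint's range is limited). The gripper opens to 87 mm and grips with 3 to 60 N. Pads are 19 mm wide; open, the fingers measure 117 mm over their backs; the gripper's body (75 mm by 190 mm) begins 51 mm behind the grasp point.
Start: joints at [1.107, 0.527, 1.433, -0, 1.181, -0.178], TCP at [0.176, 0.6, 0.208] pointing down, gripper open.
Joint ranges: [-3.08, 3.08], [-0.75, 2.2], [0.22, 2.44], [-1.43, 4.57], [0, 2.65], [-2.85, 2.85]. Speed limits (rad/s): [2.79, 2.79, 3.14, 3.14, 3.14, 3.14].

INTERFACE

Orientations are given as a unit quaternion [x, y, z, w].
In Python, from rig import telemetry, viewer, hand_in gives the robot as it stands. The module is installed in compiled form; this text tells all that it offers.
- The arm moves only by the shell command python3 -m creep 'ROWS' [FORCE]. ROWS is JSON, a list of rows, each an object with "translation": the shift along the tool's x, y, z in mm, a list of three; "roll": the turn about the tool's z in degrees; "gripper": the finger opening in mm, from 0 to 87. In form: [{"translation": [tx, ty, tz], "roll": roll, "gripper": gripper}, ...]. A call has 1 to 5 rows; each row is the pose to reach, as a shift and turn from the pose commanded when the call began, along the tool's axes at that moment; what a row does not reach only later rows make up. A row lasts 1/12 s, in which the tool goes at most 41.7 mm and 7.16 degrees, less where a joint would pass 70% of its speed; a pose out of reach is approached as far as the arm can. A call with a gripper value outside its range is refused whole. The fingers move at their own pace and stop on an object; FORCE is the grip in N (left out, the last holds). Time passes only in rows, so rows that repeat a pose let the fingers close. It gives the time, the measured TCP pose, the force, the opening and the grip force at its end, in the units of the state.
- telemetry.get_obs(): the state, without advancing time (a new reading comes with each control period).
- viewer.camera(name): name is "scene" or "top"; returns the picture (420x560x3 uint8, blue, green, red); there is no depth.
- viewer.camera_info(name): a dict with "intrinsics" (3x3 intrinsics, pixels), "k1" (the pictures are not rectified: a ray, as slopes to the right and down, at radius r is drawn at 1 + k1 r^2 times it, then the intrinsics apply), "rvec" (rotation vector, rad) and "tvec" (3), from world to camera coordinates, as OpenCV has them. Camera axes: x right, y down, z forward; pixel columns grow to the right and rows downward; lengths in m; the calibration is good to about 2 mm. A picture is of the moment at which its call begins. camera_info takes no time and is no camera call.
- hand_in(): hands the job in; it is judged then, once.
Trained networks look in the newest picture that a camera, given by its name, has taken for a name from the list of things; names that differ only in an ending like _2 or _b are one class to them, and where a whole thing is asked for, a point or a joint stands for the part that bears it (a point fixed in the world has none). Each returns a list of dicts, best first, with "p" (0 to 1); they miss things now and then, are a little off and sometimes report something else, mostly with a low value. They report only what shows in the picture. A call takes as long as a camera call.
- viewer.recognise(camera, thing): "bbox" ([left, top, width, height] in pixels, round what is visible of it).
The state is a dict: "time": time; "q": joint angles; "joint_velocities": joint speeds; "joint_torque": joint torques, N m; "position": TCP position; "tool_rot": TCP orientation; "ft_force": force on the tool from outside, world axes, zero at the start; "moment": the same for the moment, N m; "grip_width": finger opening in m; "grip_force": force on a finger pad.
Only numpy, scipy, OpenCV 4.12 (cv2) and the standard library are available. Lean on these libraries where they do the work, as an engineer would, in place of code of your own. Each camera call takes 0.05 s, during which the arm holds its last target. There are 200 camera calls.

TASK

Swing the card press open with its lever until the foot stands high, then lift the long wooden pressing block, and nothing else, out of the desk basket and lay it flat on the stack of cards, lengthwise and centred under where the foot comes down. Let go of it, then swing the lever back down so that the rubber foot clamps the block, and leave the jar and the brass weight beside the work alone.

Things in the scene. Friction and masses are not known exactly. Their poses are not given: they have to be found in the camera images.
- block: The pressing block: the LONG plain brown wooden block in the basket, 90 (x) x 34 (y) x 28 (z) mm, about 80 g. Origin at the centre of its underside, x along its length, z up. It lies flat on the basket floor at any of the four places in the basket.
- basket: Low open wooden desk basket, fixed to the desk, left or right of the robot (the press stands on the other side); 228 (x) x 272 (y) x 60 (z) mm outside, walls and floor 6 mm thick. Origin at the centre of its underside on the desk, z up. Four things lie in it in a 2 x 2 pattern, in any order, each turned differently, and a glue stick stands in the middle.
- short_block: A SHORT wooden block of the same wood, 50 x 34 x 28 mm, in the basket; to be left there. Origin at the centre of its underside.
- stamp: A hand stamp in the basket, wooden plate 52 (x) x 36 (y) mm with a turned knob, 60 mm high in all; to be left there. Origin at the centre of its underside.
- tape: A brown tape roll lying flat in the basket, outside diameter 80 mm, 25 mm high, hole 52 mm; to be left there. Origin at the centre of its underside.
- press: Card press, fixed: wooden base from 225 mm before (-x) to 105 mm behind its origin, 120 mm wide, 12 mm high; on it a fixed stack of peach cards 148 (x) x 105 (y) mm, top 32 mm above the desk. Two steel cheeks (34 mm in x, 36 mm over all in y, 100 mm high) hold the pivot axis, along y, 85 mm above the desk. Origin on the desk under the pivot; -x runs from pivot to stack, z up.
- press_spot (a point): The point on top of the card stack where the middle of the block's underside belongs: 140 mm from the pivot along the press's -x, 32 mm above the desk. Axes as the press: x is the direction the block's length must lie along.
- lever (a joint): Lever angle, rad: 0 foot lowest, 1.35 highest; stays where left (0.2 N m). One rigid rocker: a steel arm (16 wide, 10 thick, centre line through the pivot, to 150 mm from it) over the stack, rising joint - 0.10 rad above level; behind the pivot a tail rising 0.85 - joint rad. Pushing the tail's paddle down raises the foot, pushing the arm over and down lowers it. On the block it reads about 0.10.
- paddle (a point): Middle of the black paddle, on its mid-plane, 85 mm from the pivot; the paddle is 55 mm long (45 to 100 mm from the pivot), 30 mm wide, 10 mm thick.
- foot: The round rubber foot, 24 mm diameter, on a short stem under the arm, 140 mm from the pivot, part of the lever. Origin at the centre of its underside, which is 25 mm below the arm's centre line; z along the stem.
- jar: Bystander: small amber glass jar, 36 mm diameter, 60 mm high, on the desk between basket and press, nearer the robot. Origin at the centre of its underside.
- weight: Bystander: small turned brass weight, 40 mm diameter, 45 mm high, on the desk between basket and press, farther from the robot. Origin at the centre of its underside.
- glue: A glue stick standing upright in the middle of the basket, 25 mm diameter, 65 mm high; to be left there. Origin at the centre of its underside.

How it is judged:
By the outcome, as a careful person would: the job done as asked, in the order asked, and still so for the second after the job is handed in, with the robot touching nothing.
It also fails if it takes over 69 s, if anything falls off the work surface, if the arm or the gripper's body presses on something with over 40 N, if the wrist force passes 120 N, or if a joint passes its speed limit or range.

## Working session

There is one attempt and no reset: what is moved stays moved. The work goes in short steps, Python scripts to look and compute and a shell command to move; the robot and the scene stay as the last step left them, time stands still between calls to the robot, and variables do not carry over. Pictures are saved under pics/ and viewed, at most 13 in all, crops included, and the job is handed in when it is done.

```bash
ls; mkdir -p pics; cat > h.py <<'E'
import numpy as np, cv2
from rig import telemetry, viewer, hand_in
def cam(n):
    i=viewer.camera_info(n); K=np.array(i["intrinsics"],float); R=cv2.Rodrigues(np.array(i["rvec"],float))[0]
    return K,float(i["k1"]),R,np.array(i["tvec"],float).ravel()
def proj(n,P):
    K,k,R,t=cam(n); c=np.atleast_2d(P)@R.T+t; s=c[:,:2]/c[:,2:]; s=s*(1+k*(s**2).sum(1,keepdims=True))
    return s*[K[0,0],K[1,1]]+[K[0,2],K[1,2]]
def back(n,px,z):
    K,k,R,t=cam(n); px=np.atleast_2d(px).astype(float)
    u=cv2.undistortPoints(px.reshape(-1,1,2),K,np.array([k,0,0,0.])).reshape(-1,2)
    d=np.c_[u,np.ones(len(u))]@R; o=-R.T@t
    return o+d*((z-o[2])/d[:,2])[:,None]
E
cat > a.py <<'E'
from h import *
for n in("scene","top"):
    cv2.imwrite(f"pics/{n}0.png",viewer.camera(n)); K,k,R,t=cam(n); print(n,K[0,0],k,(-R.T@t).round(3))
    for o in["block","short_block","basket","stamp","tape","press","lever","paddle","foot","jar","weight","glue"]:
        print(o,[(np.round(r["bbox"]).astype(int).tolist(),round(r["p"],2)) for r in viewer.recognise(n,o)[:2]])
s=telemetry.get_obs(); print(s)
E
python3 a.py
```

```text
pics
scene 523.506247262098 -0.06273728553794654 [ 1.119 -0.637  0.672]
block [([315, 184, 37, 28], 0.81), ([337, 218, 13, 24], 0.53)]
short_block [([358, 200, 29, 19], 0.56)]
basket [([268, 164, 141, 107], 0.76)]
stamp [([338, 218, 18, 25], 0.71), ([356, 199, 29, 20], 0.54)]
tape [([292, 213, 33, 18], 0.81)]
press [([106, 236, 159, 141], 0.66)]
lever [([136, 234, 100, 73], 0.68)]
paddle [([138, 240, 100, 65], 0.84), ([268, 163, 141, 104], 0.16)]
foot []
jar [([254, 234, 16, 28], 0.78)]
weight [([292, 265, 18, 22], 0.97)]
glue [([334, 193, 9, 27], 0.8)]
top 539.1485938153281 -0.06895491589770729 [0.298 0.016 1.284]
block [([162, 211, 16, 40], 0.63), ([282, 172, 16, 21], 0.31)]
short_block [([154, 173, 26, 29], 0.71)]
basket [([133, 150, 122, 114], 0.95)]
stamp [([208, 173, 25, 20], 0.56), ([281, 220, 11, 14], 0.34)]
tape [([205, 204, 33, 40], 0.69), ([281, 176, 18, 15], 0.22)]
press [([355, 158, 50, 142], 0.6)]
lever [([278, 220, 18, 16], 0.63), ([380, 160, 17, 108], 0.61)]
paddle [([381, 155, 12, 111], 0.76)]
foot [([380, 257, 12, 7], 0.6)]
jar [([352, 154, 54, 150], 0.63), ([280, 220, 13, 15], 0.53)]
weight [([282, 176, 18, 17], 0.48)]
glue [([185, 200, 13, 17], 0.61)]
{'time': 1.3, 'q': array([ 1.10746407e+00,  5.27518899e-01,  1.43269052e+00, -1.04681873e-05,
        1.18141750e+00, -1.78510073e-01]), 'joint_velocities': array([-0.00090407, -0.00025544, -0.00049253,  0.0002465 ,  0.00049274,
        0.00077579]), 'joint_torque': array([ 7.59729264e-04, -4.40020001e+01, -1.76977319e+01,  6.34149229e-02,
        5.04700374e-02, -3.58214254e-05]), 'position': array([0.17558631, 0.59980291, 0.2079398 ]), 'tool_rot': array([ 1.41928242e-01,  9.89876949e-01, -1.77832907e-05, -8.08596931e-07]), 'ft_force': array([0.12884941, 0.44344404, 0.18571152]), 'moment': array([0.02826498, 0.02011419, 0.03192737]), 'grip_force': 0.0, 'grip_width': 0.0869809469938337}
```

```bash
python3 - <<'E'
import cv2
t=cv2.imread("pics/top0.png"); cv2.imwrite("pics/top0z.png",cv2.resize(t[140:320,125:425],(800,480),interpolation=cv2.INTER_CUBIC))
t=cv2.imread("pics/scene0.png"); cv2.imwrite("pics/scene0z.png",cv2.resize(t[150:390,100:420],(800,600),interpolation=cv2.INTER_CUBIC))
E
```

```text
(no output)
```

View pics/top0z.png

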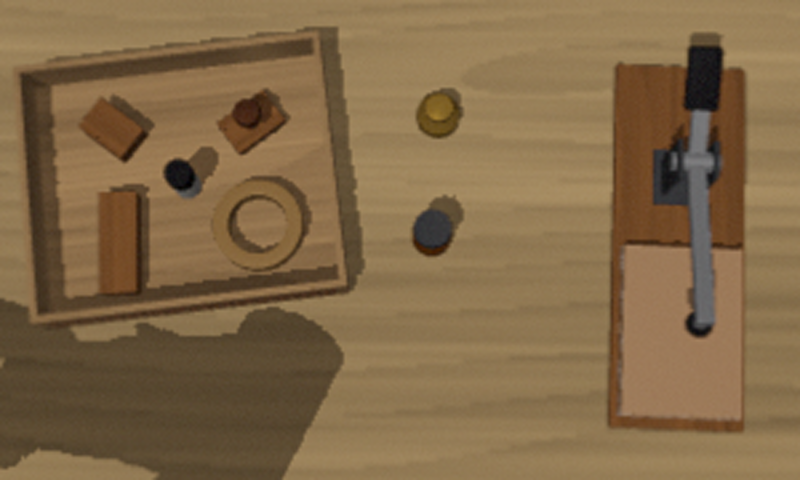

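View pics/scene0z.png

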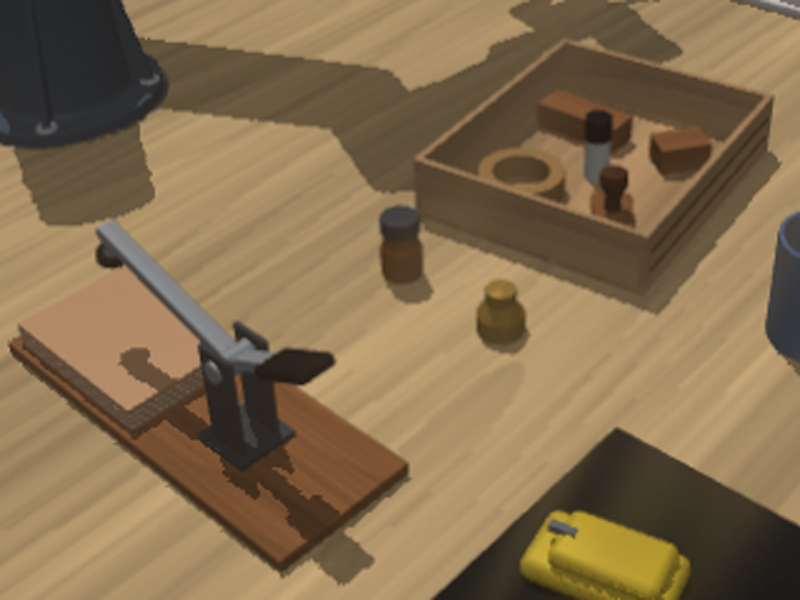

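The top picture shows the long block in the basket, at zoom (118,242), which is about px (169,231), lying along x. The press is on the right, with its pivot at zoom (693,162), the foot at (699,324) and the paddle at the far end (704,78). The lever is partly raised. I'll measure with segmentation.

```bash
cat > m.py <<'E'
from h import *
from scipy.optimize import least_squares
im=cv2.imread("pics/top0.png"); S=8
def seg(x0,y0,x1,y1,f):
    c=cv2.resize(im[y0:y1,x0:x1],None,fx=S,fy=S,interpolation=cv2.INTER_CUBIC)
    hsv=cv2.cvtColor(c,cv2.COLOR_BGR2HSV).astype(int); m=f(c.astype(int),hsv).astype(np.uint8)*255
    m=cv2.morphologyEx(m,cv2.MORPH_CLOSE,np.ones((45,45))); cs,_=cv2.findContours(m,cv2.RETR_EXTERNAL,cv2.CHAIN_APPROX_NONE)
    k=max(cs,key=cv2.contourArea); return (k.reshape(-1,2)+.5)/S-.5+[x0,y0]
def rect(n,c,z):
    w=back("top",c,z)[:,:2].astype(np.float32); r=cv2.minAreaRect(w*1000); b=cv2.boxPoints(r)
    e=[b[1]-b[0],b[2]-b[1]]; l=max(e,key=np.linalg.norm); yaw=np.degrees(np.arctan2(l[1],l[0])); print(n,np.round(r[0],1),np.round(r[1],1),"yaw",round((yaw+90)%180-90,1))
for p in [(169,231),(171,211),(380,250),(372,165),(395,285),(172,252)]: print(p,im[p[1],p[0]],cv2.cvtColor(im[p[1]:p[1]+1,p[0]:p[0]+1],cv2.COLOR_BGR2HSV)[0,0])
blk=seg(155,205,185,256,lambda c,h:(h[...,1]>128)&(c[...,2]>75)&(c[...,2]<150)); rect("block",blk,.034)
cards=seg(350,225,410,310,lambda c,h:(c[...,2]>165)); rect("cards",cards,.032)
base=seg(345,155,415,310,lambda c,h:(h[...,0]<13)&(c[...,2]>60)); rect("base",base,.012)
# zoom px -> full px
f=lambda u,v:(np.array([u,v])/ (800/300)+[125,140]-.3)
g=lambda u,v:(np.array([u,v])/2.5+[100,150]-.3)
for n,z,l in(("base",.012,[(616,64),(745,69),(743,430),(610,426)]),("cards",.032,[(622,243),(742,248),(742,420),(618,417)]),("block",.034,[(99,192),(138,191),(138,293),(99,294)]),("pivot",.085,[(693,162)]),("basketrim",.06,[(15,70),(322,31),(351,288),(34,324)])):
    print(n,(back("top",[f(*p) for p in l],z)[:,:2]*1000).round(0).tolist())
# lever angle from press pose guess + scene/top points
E
python3 m.py
```

```text
(169, 231) [ 39  76 119] [ 14 171 119]
(171, 211) [38 63 86] [ 16 142  86]
(380, 250) [ 89 122 156] [ 15 110 156]
(372, 165) [ 43  75 113] [ 14 158 113]
(395, 285) [ 88 119 156] [ 14 111 156]
(172, 252) [43 63 83] [ 15 123  83]
block [476.6 268.5] [110.5  70.1] yaw 0.8
cards [ 481.4 -181.2] [0.9 9.2] yaw -89.3
base [ 529.7 -229.9] [106.9 245.7] yaw -4.6
base [[654.0, -172.0], [651.0, -291.0], [323.0, -279.0], [326.0, -162.0]]
cards [[485.0, -172.0], [482.0, -278.0], [331.0, -274.0], [333.0, -166.0]]
block [[524.0, 291.0], [526.0, 256.0], [435.0, 252.0], [434.0, 286.0]]
pivot [[548.0, -226.0]]
basketrim [[628.0, 366.0], [667.0, 95.0], [439.0, 65.0], [405.0, 335.0]]
```

```bash
cat > lev.py <<'E'
from h import *
import sys
O=np.array([.5485,-.228]); yaw=np.radians(-1.9); X=np.array([np.cos(yaw),np.sin(yaw)]); Y=np.array([-X[1],X[0]])
def W(x,y,z): return np.r_[O+X*x+Y*y,z]
def pts(j):
    a=j-.1; d=np.array([-np.cos(a),np.sin(a)]); n=np.array([-np.sin(a),-np.cos(a)]); b=.85-j; t=np.array([np.cos(b),np.sin(b)])
    L=[.15*d,.14*d+.025*n,.1*t,.085*t]; return [W(p[0],0,.085+p[1]) for p in L]
if __name__=="__main__":
    sp=W(-.14,0,.032); print("spot",sp)
    for j in np.arange(0,1.36,.1):
        P=pts(j); q=proj("scene",P)-[100,150]; t=proj("top",P)-[125,140]
        print(round(j,2),"S",(q*2.5).round(0).astype(int).tolist(),"T",(t*800/300).round(0).astype(int).tolist())
    c=[W(-.225,.06,.012),W(-.225,-.06,.012),W(.105,-.06,.012),W(.105,.06,.012),W(0,0,.085)]
    print("base scene",((proj("scene",c)-[100,150])*2.5).round(0).tolist())
    B=np.array([.480,.2715]);b=np.radians(2.8);u=np.array([np.cos(b),np.sin(b)]);v=np.array([-u[1],u[0]])
    c=[np.r_[B+u*x+v*y,.034] for x,y in((.045,.017),(-.045,.017),(-.045,-.017),(.045,-.017))]
    print("block scene",((proj("scene",c)-[100,150])*2.5).round(0).tolist())
    for n,bb,h in(("jar",[280,220,13,15],.06),("weight",[282,176,18,17],.045)): print(n,back("top",[bb[0]+bb[2]/2,bb[1]+bb[3]/2],h*.7).round(3))
E
python3 lev.py
```

```text
spot [ 0.40857697 -0.22335828  0.032     ]
0.0 S [[109, 287], [124, 318], [285, 313], [276, 320]] T [[690, 337], [684, 324], [713, 62], [710, 78]]
0.1 S [[105, 271], [118, 302], [293, 326], [283, 331]] T [[693, 336], [687, 327], [712, 56], [709, 72]]
0.2 S [[103, 255], [114, 287], [301, 340], [290, 343]] T [[697, 334], [691, 327], [710, 51], [707, 68]]
0.3 S [[101, 240], [111, 271], [308, 354], [296, 355]] T [[700, 329], [694, 326], [708, 47], [706, 65]]
0.4 S [[101, 226], [108, 257], [315, 368], [301, 367]] T [[704, 323], [697, 323], [706, 45], [704, 62]]
0.5 S [[102, 213], [107, 242], [320, 382], [306, 378]] T [[708, 315], [701, 319], [703, 43], [702, 61]]
0.6 S [[104, 200], [107, 229], [324, 396], [309, 390]] T [[711, 305], [704, 313], [701, 43], [700, 61]]
0.7 S [[107, 189], [108, 217], [328, 408], [312, 400]] T [[715, 294], [708, 305], [699, 44], [698, 62]]
0.8 S [[112, 180], [111, 206], [330, 421], [314, 411]] T [[718, 280], [711, 295], [697, 46], [696, 63]]
0.9 S [[118, 172], [114, 196], [331, 432], [315, 420]] T [[721, 265], [714, 283], [694, 50], [694, 66]]
1.0 S [[125, 165], [119, 187], [331, 443], [315, 429]] T [[724, 249], [717, 270], [692, 54], [692, 69]]
1.1 S [[134, 161], [125, 180], [330, 452], [315, 437]] T [[727, 231], [720, 256], [690, 59], [691, 74]]
1.2 S [[144, 158], [132, 174], [328, 460], [313, 445]] T [[729, 213], [723, 240], [688, 65], [689, 79]]
1.3 S [[155, 158], [141, 171], [325, 468], [311, 451]] T [[731, 194], [725, 223], [686, 72], [687, 85]]
base scene [[128.0, 272.0], [3.0, 341.0], [276.0, 562.0], [406.0, 462.0], [231.0, 358.0]]
block scene [[630.0, 114.0], [553.0, 88.0], [533.0, 101.0], [611.0, 129.0]]
jar [[ 0.489 -0.003  0.042]]
weight [[ 0.595 -0.013  0.032]]
```

```bash
R='x'; python3 -m creep '[{"translation":[-132,-134,0],"roll":-14.4,"gripper":0},{"translation":[-132,-134,0],"roll":-14.4,"gripper":0},{"translation":[-132,-134,0],"roll":-14.4,"gripper":0},{"translation":[-132,-134,0],"roll":-14.4,"gripper":0},{"translation":[-132,-134,0],"roll":-14.4,"gripper":0}]'
```

```text
time: 1.72
position: [0.2654, 0.4306, 0.2079]
tool_rot: [0.017, 1.0, -0.001, -0.0]
ft_force: [0.6, 0.4, 0.7]
grip_width: 0.0616
grip_force: 0.0
```

```bash
python3 -m creep '[{"translation":[-95,-170,0],"roll":0,"gripper":0},{"translation":[-95,-170,0],"roll":0,"gripper":0},{"translation":[-95,-170,0],"roll":0,"gripper":0},{"translation":[-95,-170,0],"roll":0,"gripper":0},{"translation":[-95,-170,0],"roll":0,"gripper":0}]'
```

```text
time: 2.13
position: [0.3551, 0.2584, 0.2083]
tool_rot: [0.017, 1.0, -0.0, 0.001]
ft_force: [1.3, 1.3, 0.2]
grip_width: 0.028
grip_force: 0.0
```

```bash
python3 -m creep '[{"translation":[-94,-160,0],"roll":0,"gripper":0},{"translation":[-94,-160,0],"roll":0,"gripper":0},{"translation":[-94,-160,0],"roll":0,"gripper":0},{"translation":[-94,-160,0],"roll":0,"gripper":0},{"translation":[-94,-160,0],"roll":0,"gripper":0}]'; python3 -m creep '[{"translation":[-94,-160,0],"roll":0,"gripper":0},{"translation":[-94,-160,0],"roll":0,"gripper":0},{"translation":[-94,-160,0],"roll":0,"gripper":0},{"translation":[-94,-160,0],"roll":0,"gripper":0},{"translation":[-94,-160,0],"roll":0,"gripper":0}]';  python3 -m creep '[{"translation":[-94,-160,0],"roll":0,"gripper":0},{"translation":[-94,-160,0],"roll":0,"gripper":0},{"translation":[-94,-160,0],"roll":0,"gripper":0},{"translation":[-94,-160,0],"roll":0,"gripper":0},{"translation":[-94,-160,0],"roll":0,"gripper":0}]'; python3 - <<'E'
from h import *
import lev
s=telemetry.get_obs(); print(s["position"],s["q"])
a=viewer.camera("scene"); b=viewer.camera("top")
p=s["position"]; tip=np.array(p)-[0,0,.019]
print(proj("scene",[p,tip]),proj("top",[p,tip]))
c=cv2.resize(a[150:390,100:420],(800,600),interpolation=cv2.INTER_CUBIC)
cv2.circle(c,tuple(((proj("scene",tip)[0]-[100,150]+.5)*2.5).astype(int)),2,(0,0,255),-1); cv2.imwrite("pics/s1.png",c)
E
```

```text
time: 2.55
position: [0.4457, 0.094, 0.2085]
tool_rot: [0.018, 1.0, -0.001, 0.002]
ft_force: [0.5, -0.4, -0.2]
grip_width: 0.0016
grip_force: 0.0
time: 2.97
position: [0.5344, -0.0702, 0.2084]
tool_rot: [0.018, 1.0, -0.001, 0.002]
ft_force: [0.8, -0.0, -0.2]
grip_width: 0.0008
grip_force: 0.0
time: 3.38
position: [0.6221, -0.2338, 0.2081]
tool_rot: [0.018, 1.0, -0.002, 0.002]
ft_force: [0.8, -0.0, -1.0]
grip_width: 0.0007
grip_force: 0.0
[ 0.62213637 -0.23380555  0.20805238] [-5.26589293e-01  5.80205479e-01  1.32958991e+00 -1.50336026e-03
  1.22693133e+00 -2.06056873e+00]
[[212.76891307 253.22811649]
 [213.9181413  263.32129122]] [[398.89255257 153.71978592]
 [396.92015426 156.27917333]]
```

View pics/s1.png

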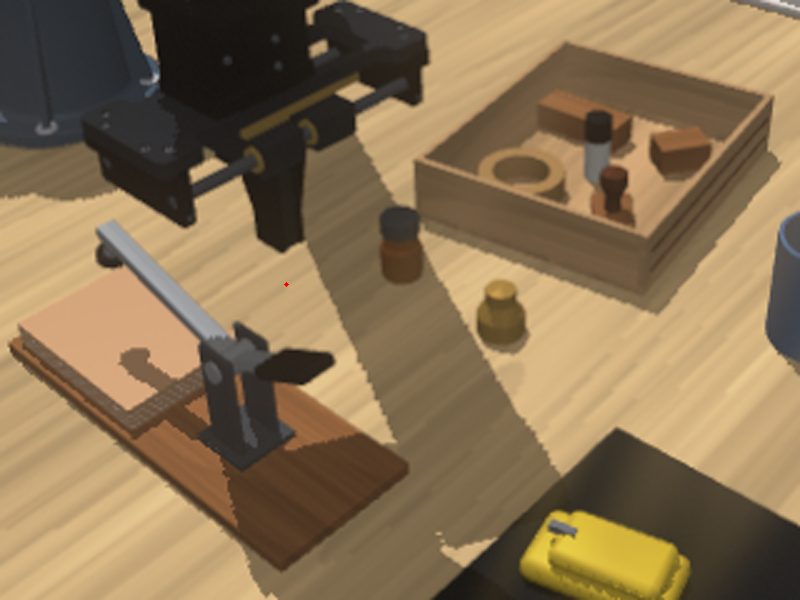

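The scene picture shows the closed fingertips at zoom (281,247), but the prediction was (286,285). I'll check again now the arm is at rest.

```bash
cat > look.py <<'E'
from h import *
import sys
def shot(cam,name,x0,y0,x1,y1,marks=()):
    a=viewer.camera(cam); s=min(800/(x1-x0),600/(y1-y0)); c=cv2.resize(a[y0:y1,x0:x1],None,fx=s,fy=s,interpolation=cv2.INTER_CUBIC)
    for m in marks: cv2.circle(c,tuple(((proj(cam,m)[0]-[x0,y0]+.5)*s).astype(int)),2,(0,0,255),-1)
    cv2.imwrite(f"pics/{name}.png",c); return c
E
python3 - <<'E'
from look import *
s=telemetry.get_obs(); print(s["time"],s["position"],s["joint_velocities"].round(3)); t=s["position"]-[0,0,.019]
A=shot("scene","s2",150,200,310,320,[t,s["position"]]); B=shot("top","t2",340,130,440,205,[t,s["position"]])
cv2.imwrite("pics/st2.png",np.vstack([cv2.resize(A,(400,300)),cv2.resize(B,(400,300))]))
print(proj("scene",t),proj("top",t))
E
```

```text
3.4833 [ 0.62125959 -0.23247741  0.20757925] [ 0.047 -0.038  0.093  0.028  0.03   0.015]
[[214.19351668 262.93171246]] [[396.26398907 156.72950452]]
```

View pics/st2.png

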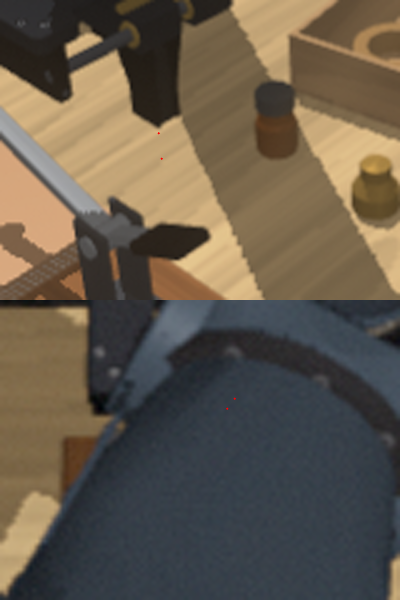

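```bash
python3 -m creep '[{"translation":[0,2,20],"roll":0,"gripper":0},{"translation":[0,2,40],"roll":0,"gripper":0},{"translation":[0,2,50],"roll":0,"gripper":0},{"translation":[0,2,50],"roll":0,"gripper":0},{"translation":[0,2,50],"roll":0,"gripper":0}]'; python3 - <<'E'
from look import *
s=telemetry.get_obs(); print(s["time"],s["position"],s["ft_force"]); t=s["position"]-[0,0,.019]
shot("scene","s3",150,200,310,320,[t,s["position"]])
E
```

```text
time: 4.0
position: [0.6192, -0.2248, 0.1578]
tool_rot: [0.016, 1.0, 0.0, -0.001]
ft_force: [0.1, 0.0, 0.2]
grip_width: 0.0004
grip_force: 0.0
4.0 [ 0.61917108 -0.22482226  0.1578068 ] [0.08102911 0.00322432 0.2191363 ]
```

View pics/s3.png

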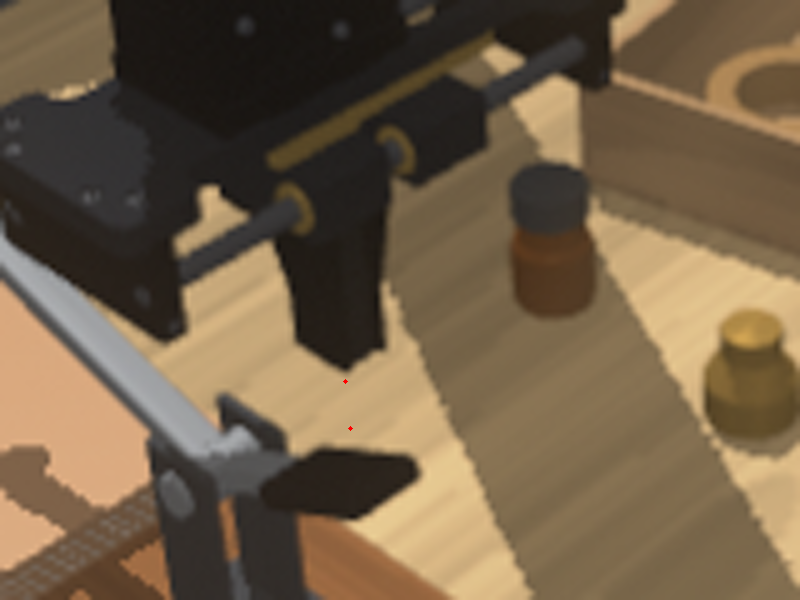

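```bash
python3 - <<'E'
from h import *
for z in(.26,.3): print(proj("top",[[.584,-.1375,z],[.6588,-.1375,z],[.621,-.1375,z]]).round(1).tolist())
t=cv2.imread("pics/top0.png");
p=np.array([.6192,-.2248,.1578])
for z in (.135,.145,.155,.165): print(z,back("scene",[150+345/5-.4,200+370/5-.4],z).round(3))
# near-camera bottom corner of closed fingers: x +9.5..,y -15
for dx,dy in((.0095,-.015),(.0095,.015),(-.0095,-.015)): print(((proj("scene",[p+[dx,dy,-.019]])-[150,200]+.5)*5).round(0), ((proj("scene",[p+[dx,dy,-.0]])-[150,200]+.5)*5).round(0))
E
```

```text
[[356.8, 164.0], [356.2, 127.9], [356.5, 146.0]]
[[359.9, 158.4], [359.2, 121.0], [359.5, 139.7]]
0.135 [[ 0.593 -0.203  0.135]]
0.145 [[ 0.603 -0.211  0.145]]
0.155 [[ 0.612 -0.219  0.155]]
0.165 [[ 0.622 -0.227  0.165]]
[[337. 465.]] [[332. 418.]]
[[406. 417.]] [[401. 370.]]
[[296. 439.]] [[290. 392.]]
```

```bash
python3 -m creep '[{"translation":[0,-5,4],"roll":0,"gripper":0},{"translation":[0,-5,8],"roll":0,"gripper":0},{"translation":[0,-5,12],"roll":0,"gripper":0},{"translation":[0,-5,12],"roll":0,"gripper":0}]'; python3 -m creep '[{"translation":[0,0,4],"roll":0,"gripper":0},{"translation":[0,0,8],"roll":0,"gripper":0},{"translation":[0,0,12],"roll":0,"gripper":0},{"translation":[0,0,12],"roll":0,"gripper":0}]'; python3 -m creep '[{"translation":[0,0,4],"roll":0,"gripper":0},{"translation":[0,0,8],"roll":0,"gripper":0},{"translation":[0,0,12],"roll":0,"gripper":0},{"translation":[0,0,12],"roll":0,"gripper":0}]'; python3 - <<'E'
from look import *
s=telemetry.get_obs(); print(s["time"],s["position"],s["ft_force"]); t=s["position"]-[0,0,.019]
A=viewer.camera("scene"); print(np.round(proj("scene",t),1))
for o in("paddle","jar","basket","lever"): print(o,[(np.round(r["bbox"]).astype(int).tolist(),round(r["p"],2)) for r in viewer.recognise("scene",o)[:2]])
print("jar pred",proj("scene",[[.489,-.003,0],[.489,-.003,.06]]).round(0).tolist())
E
```

```text
time: 4.38
position: [0.619, -0.2311, 0.1453]
tool_rot: [0.017, 1.0, 0.0, -0.001]
ft_force: [0.1, -0.8, -0.4]
grip_width: 0.0004
grip_force: 0.0
time: 4.72
position: [0.6189, -0.2307, 0.1327]
tool_rot: [0.017, 1.0, 0.001, -0.001]
ft_force: [0.9, -0.2, 0.1]
grip_width: 0.0002
grip_force: 0.0
time: 5.05
position: [0.6189, -0.2308, 0.1208]
tool_rot: [0.017, 1.0, 0.0, -0.001]
ft_force: [-0.3, -0.2, -0.6]
grip_width: 0.0003
grip_force: 0.0
5.05 [ 0.61890089 -0.23076671  0.12080976] [-0.27634717 -0.17695369 -0.58810529]
[[218.9 304.6]]
paddle [([138, 237, 98, 66], 0.56)]
jar [([254, 240, 16, 23], 0.59)]
basket [([272, 166, 135, 101], 0.68)]
lever [([138, 237, 97, 73], 0.62), ([137, 245, 5, 13], 0.16)]
jar pred [[259.0, 258.0], [258.0, 235.0]]
```

```bash
python3 - <<'E'
from look import *
s=telemetry.get_obs(); t=s["position"]-[0,0,.019]
shot("scene","s4",150,200,310,320,[t,s["position"]])
E
```

```text
(no output)
```

View pics/s4.png

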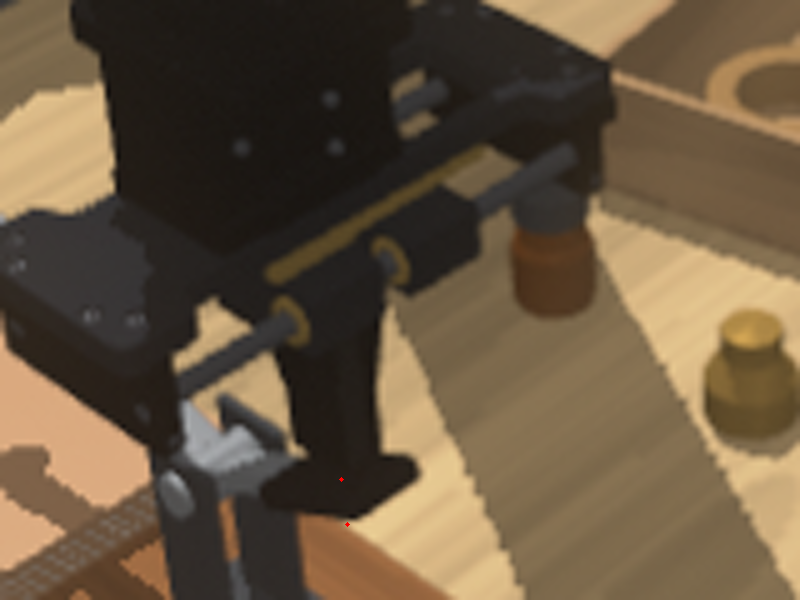

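```bash
python3 -m creep '[{"translation":[0,0,4],"roll":0,"gripper":0},{"translation":[0,0,8],"roll":0,"gripper":0},{"translation":[0,0,8],"roll":0,"gripper":0}]';  python3 -m creep '[{"translation":[0,0,4],"roll":0,"gripper":0},{"translation":[0,0,8],"roll":0,"gripper":0},{"translation":[0,0,8],"roll":0,"gripper":0}]'; python3 -m creep '[{"translation":[0,0,4],"roll":0,"gripper":0},{"translation":[0,0,8],"roll":0,"gripper":0},{"translation":[0,0,8],"roll":0,"gripper":0}]'
```

```text
time: 5.6
position: [0.6195, -0.2312, 0.1135]
tool_rot: [0.017, 1.0, -0.0, -0.0]
ft_force: [-0.4, 0.1, 1.7]
grip_width: 0.0003
grip_force: 0.5
time: 5.85
position: [0.6196, -0.2312, 0.1055]
tool_rot: [0.017, 1.0, -0.0, 0.0]
ft_force: [0.3, 0.6, 2.9]
grip_width: 0.0003
grip_force: 0.7
time: 6.1
position: [0.6194, -0.2311, 0.0972]
tool_rot: [0.017, 1.0, 0.0, -0.0]
ft_force: [-0.7, -0.3, 1.8]
grip_width: 0.0004
grip_force: 0.7
```

```bash
python3 -m creep '[{"translation":[0,0,6],"roll":0,"gripper":0},{"translation":[0,0,12],"roll":0,"gripper":0},{"translation":[0,0,18],"roll":0,"gripper":0},{"translation":[0,0,24],"roll":0,"gripper":0},{"translation":[0,0,24],"roll":0,"gripper":0}]'; python3 -m creep '[{"translation":[0,0,4],"roll":0,"gripper":0},{"translation":[0,0,8],"roll":0,"gripper":0},{"translation":[0,0,12],"roll":0,"gripper":0},{"translation":[0,0,12],"roll":0,"gripper":0}]'; python3 - <<'E'
from look import *
from lev import pts
s=telemetry.get_obs(); p=s["position"]
for j in (.9,1.1,1.2,1.3): print(j,((proj("scene",pts(j))-[100,150]+.5)*2.5).round(0).astype(int).tolist())
shot("scene","s5",100,150,420,390,[p+[0,0,.015]])
E
```

```text
time: 6.52
position: [0.6189, -0.2309, 0.0723]
tool_rot: [0.017, 1.0, 0.0, -0.001]
ft_force: [0.4, -0.6, 0.7]
grip_width: 0.0007
grip_force: 0.1
time: 6.85
position: [0.6182, -0.2308, 0.0607]
tool_rot: [0.017, 1.0, 0.0, -0.001]
ft_force: [-1.0, 0.8, 0.4]
grip_width: 0.0007
grip_force: 0.3
0.9 [[119, 173], [116, 197], [332, 433], [316, 422]]
1.1 [[135, 162], [126, 181], [331, 453], [316, 439]]
1.2 [[145, 159], [134, 176], [329, 462], [314, 446]]
1.3 [[156, 159], [142, 172], [326, 469], [312, 452]]
```

View pics/s5.png

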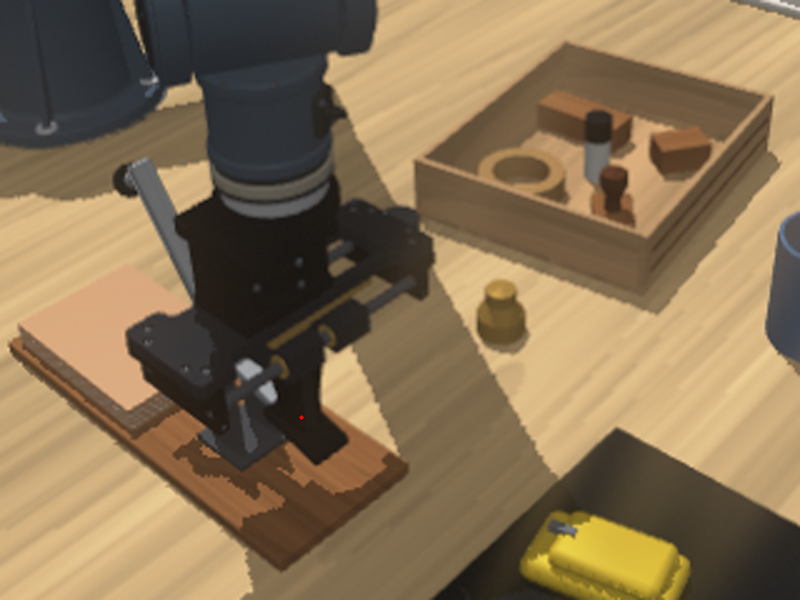

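The lever is now at about 1.15 rad, with the arm tip at zoom (140,160). I'll push about 12 mm further.

```bash
python3 -m creep '[{"translation":[0,0,3],"roll":0,"gripper":0},{"translation":[0,0,6],"roll":0,"gripper":0},{"translation":[0,0,8],"roll":0,"gripper":0},{"translation":[0,0,8],"roll":0,"gripper":0}]'; python3 -m creep '[{"translation":[0,0,2],"roll":0,"gripper":0},{"translation":[0,0,4],"roll":0,"gripper":0},{"translation":[0,0,4],"roll":0,"gripper":0}]';  python3 - <<'E'
from h import *
viewer.camera("scene")
for o in("paddle","lever","foot"): print(o,[(np.round(r["bbox"]).astype(int).tolist(),round(r["p"],2)) for r in viewer.recognise("scene",o)[:2]])
E
```

```text
time: 7.23
position: [0.6193, -0.231, 0.0535]
tool_rot: [0.017, 1.0, 0.0, -0.0]
ft_force: [-0.2, 0.3, 2.2]
grip_width: 0.0004
grip_force: 0.6
time: 7.48
position: [0.6197, -0.2312, 0.0497]
tool_rot: [0.017, 1.0, -0.0, 0.0]
ft_force: [-0.1, 0.1, 2.9]
grip_width: 0.0004
grip_force: 1.0
paddle [([152, 214, 90, 128], 0.83)]
lever [([150, 210, 89, 132], 0.94), ([266, 165, 142, 101], 0.3)]
foot []
```

```bash
python3 -m creep '[{"translation":[0,0,2],"roll":0,"gripper":0},{"translation":[0,0,4],"roll":0,"gripper":0},{"translation":[0,0,4],"roll":0,"gripper":0}]'; python3 -m creep '[{"translation":[0,0,1],"roll":0,"gripper":0},{"translation":[0,0,2],"roll":0,"gripper":0},{"translation":[0,0,2],"roll":0,"gripper":0}]'
```

```text
time: 7.93
position: [0.6196, -0.2312, 0.0457]
tool_rot: [0.017, 1.0, -0.0, 0.0]
ft_force: [0.6, -1.0, 2.6]
grip_width: 0.0005
grip_force: 1.1
time: 8.18
position: [0.6196, -0.2312, 0.0438]
tool_rot: [0.017, 1.0, -0.0, 0.0]
ft_force: [0.6, 0.1, 2.2]
grip_width: 0.001
grip_force: 1.2
```

```bash
python3 -m creep '[{"translation":[0,0,-40],"roll":0,"gripper":0},{"translation":[0,0,-80],"roll":0,"gripper":0},{"translation":[0,0,-120],"roll":0,"gripper":20},{"translation":[0,0,-160],"roll":0,"gripper":48},{"translation":[0,0,-165],"roll":0,"gripper":48}]'; python3 -m creep '[{"translation":[52,166,0],"roll":-4.8,"gripper":48},{"translation":[52,166,0],"roll":-4.8,"gripper":48},{"translation":[52,166,0],"roll":-4.8,"gripper":48},{"translation":[52,166,0],"roll":-4.8,"gripper":48},{"translation":[52,166,0],"roll":-4.8,"gripper":48}]'; python3 - <<'E'
from h import *
s=telemetry.get_obs(); p=s["position"]; print(p,s["tool_rot"])
A=viewer.camera("scene"); viewer.camera("top")
for o in("lever","foot","glue","block"): print(o,[(c,np.round(r["bbox"]).astype(int).tolist(),round(r["p"],2)) for c in("scene","top") for r in viewer.recognise(c,o)[:1]])
print("glue",back("top",(np.array([180,175])+.5)/(800/300)-.5+[125,140],.071),"wall",)
from lev import pts
for j in (1.1,1.2,1.3,1.35): print(j,proj("scene",pts(j)).round(0).astype(int).tolist(),proj("top",pts(j)).round(0).astype(int).tolist())
E
```

```text
time: 8.6
position: [0.6236, -0.2331, 0.217]
tool_rot: [0.017, 1.0, -0.003, 0.006]
ft_force: [1.3, -1.1, 1.4]
grip_width: 0.0134
grip_force: 0.0
time: 9.02
position: [0.569, -0.0569, 0.2079]
tool_rot: [-0.027, 1.0, 0.002, -0.003]
ft_force: [-0.5, 0.2, -0.2]
grip_width: 0.0442
grip_force: 0.0
[ 0.56901045 -0.05688505  0.20794538] [-0.0271343   0.9996249   0.00243286 -0.00280626]
lever [('scene', [315, 186, 40, 26], 0.57), ('top', [375, 169, 27, 53], 0.92)]
foot [('top', [391, 214, 14, 8], 0.65)]
glue [('scene', [334, 192, 10, 28], 0.74), ('top', [183, 200, 16, 16], 0.49)]
block [('scene', [315, 185, 40, 25], 0.61), ('top', [164, 212, 15, 31], 0.88)]
glue [[0.5334081  0.21363705 0.071     ]] wall
1.1 [[153, 214], [150, 222], [232, 331], [226, 325]] [[397, 227], [395, 236], [384, 162], [384, 168]]
1.2 [[157, 213], [153, 220], [231, 334], [225, 328]] [[398, 220], [396, 230], [383, 164], [383, 170]]
1.3 [[162, 213], [156, 218], [230, 337], [224, 330]] [[399, 213], [397, 224], [382, 167], [383, 172]]
1.35 [[164, 213], [158, 218], [229, 338], [224, 331]] [[399, 209], [397, 220], [382, 168], [382, 173]]
```

```bash
python3 -m creep '[{"translation":[36,166,0],"roll":0,"gripper":48},{"translation":[36,166,0],"roll":0,"gripper":48},{"translation":[36,166,0],"roll":0,"gripper":48},{"translation":[36,166,0],"roll":0,"gripper":48},{"translation":[36,166,0],"roll":0,"gripper":48}]'; python3 -m creep '[{"translation":[35,166,30],"roll":0,"gripper":48},{"translation":[35,166,70],"roll":0,"gripper":48},{"translation":[35,166,70],"roll":0,"gripper":48},{"translation":[35,166,70],"roll":0,"gripper":48},{"translation":[35,166,70],"roll":0,"gripper":48}]';python3 -m creep '[{"translation":[0,0,0],"roll":0,"gripper":48},{"translation":[0,0,0],"roll":0,"gripper":48},{"translation":[0,0,0],"roll":0,"gripper":48}]'; python3 - <<'E'
from look import *
s=telemetry.get_obs(); p=s["position"]; print(p,s["tool_rot"]); 
A=shot("scene","s6a",250,100,410,280,[p,p+[0,0,.015]]); B=shot("top","t6a",130,145,260,265,[p,p+[0,0,.015]])
cv2.imwrite("pics/st6.png",np.hstack([cv2.resize(A,(400,450)),cv2.resize(B,(400,450))]))
E
```

```text
time: 9.93
position: [0.5258, 0.1059, 0.2088]
tool_rot: [-0.027, 1.0, 0.002, -0.002]
ft_force: [-0.3, 0.3, 0.2]
grip_width: 0.0477
grip_force: 0.0
time: 10.35
position: [0.4834, 0.2671, 0.1368]
tool_rot: [-0.026, 1.0, 0.0, -0.002]
ft_force: [-0.4, 0.1, 0.5]
grip_width: 0.0479
grip_force: 0.0
time: 10.6
position: [0.4867, 0.2637, 0.1393]
tool_rot: [-0.025, 1.0, -0.0, 0.001]
ft_force: [-0.5, -0.3, 0.7]
grip_width: 0.0478
grip_force: 0.0
[0.48665904 0.26369745 0.13927173] [-2.48474423e-02  9.99691076e-01 -1.38888125e-04  5.81439315e-04]
```

View pics/st6.png

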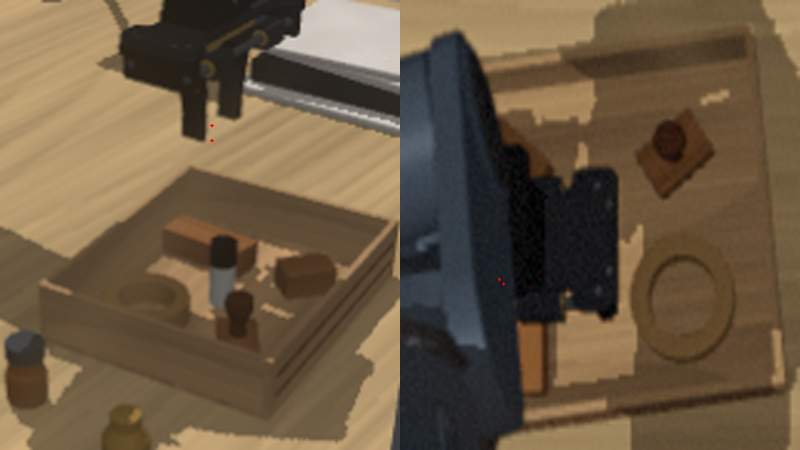

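```bash
python3 - <<'E'
from h import *
for z in(.2,.24,.28): print(z,back("top",[[130+217/3.077-.4,145+(r)/3.75-.4] for r in (172,245,318)],z)[:,:2].round(3).tolist())
E
```

```text
0.2 [[0.54, 0.178], [0.499, 0.176], [0.459, 0.174]]
0.24 [[0.531, 0.172], [0.492, 0.17], [0.453, 0.168]]
0.28 [[0.522, 0.166], [0.484, 0.164], [0.447, 0.163]]
```

```bash
python3 -m creep '[{"translation":[5,8,20],"roll":0,"gripper":48},{"translation":[5,8,50],"roll":0,"gripper":48},{"translation":[5,8,80],"roll":0,"gripper":48},{"translation":[5,8,104],"roll":0,"gripper":48},{"translation":[5,8,104],"roll":0,"gripper":48}]'; python3 -m creep '[{"translation":[0,0,7],"roll":0,"gripper":48},{"translation":[0,0,14],"roll":0,"gripper":48},{"translation":[0,0,14],"roll":0,"gripper":48},{"translation":[0,0,14],"roll":0,"gripper":48}]'; python3 -m creep '[{"translation":[0,0,7],"roll":0,"gripper":48},{"translation":[0,0,14],"roll":0,"gripper":48},{"translation":[0,0,14],"roll":0,"gripper":48},{"translation":[0,0,14],"roll":0,"gripper":48}]'
```

```text
time: 11.12
position: [0.4781, 0.27, 0.0316]
tool_rot: [-0.024, 1.0, -0.001, -0.004]
ft_force: [-1.0, -0.4, 0.4]
grip_width: 0.048
grip_force: 0.0
time: 11.45
position: [0.481, 0.2723, 0.0219]
tool_rot: [-0.025, 1.0, 0.0, 0.001]
ft_force: [0.7, -0.7, 0.2]
grip_width: 0.0482
grip_force: 0.0
time: 11.78
position: [0.4797, 0.2722, 0.0066]
tool_rot: [-0.025, 1.0, -0.0, -0.0]
ft_force: [0.7, -0.4, 0.1]
grip_width: 0.0479
grip_force: 0.0
```

```bash
python3 -m creep '[{"translation":[0,0,3],"roll":0,"gripper":48},{"translation":[0,0,6],"roll":0,"gripper":48},{"translation":[0,0,6],"roll":0,"gripper":48}]'; python3 -m creep '[{"translation":[0,0,0],"roll":0,"gripper":20},{"translation":[0,0,0],"roll":0,"gripper":20},{"translation":[0,0,0],"roll":0,"gripper":20},{"translation":[0,0,0],"roll":0,"gripper":20},{"translation":[0,0,0],"roll":0,"gripper":20}]' 20;  python3 -m creep '[{"translation":[0,0,0],"roll":0,"gripper":20},{"translation":[0,0,0],"roll":0,"gripper":20},{"translation":[0,0,-3],"roll":0,"gripper":20},{"translation":[0,0,-6],"roll":0,"gripper":20},{"translation":[0,0,-10],"roll":0,"gripper":20}]' 20
```

```text
time: 12.03
position: [0.4798, 0.2722, 0.0004]
tool_rot: [-0.025, 1.0, -0.0, -0.0]
ft_force: [0.2, 0.6, -0.2]
grip_width: 0.0482
grip_force: 0.0
time: 12.45
position: [0.4802, 0.2723, 0.001]
tool_rot: [-0.025, 1.0, 0.0, 0.0]
ft_force: [0.1, 0.8, -0.4]
grip_width: 0.0337
grip_force: 20.0
time: 12.87
position: [0.4799, 0.2721, 0.0111]
tool_rot: [-0.025, 1.0, -0.0, -0.0]
ft_force: [0.3, -0.1, -0.3]
grip_width: 0.034
grip_force: 20.0
```

```bash
python3 -m creep '[{"translation":[0,0,-25],"roll":0,"gripper":20},{"translation":[0,0,-55],"roll":0,"gripper":20},{"translation":[0,0,-85],"roll":0,"gripper":20},{"translation":[0,0,-100],"roll":0,"gripper":20},{"translation":[0,0,-100],"roll":0,"gripper":20}]'; python3 -m creep '[{"translation":[6,-30,0],"roll":0,"gripper":20},{"translation":[13,-65,0],"roll":0,"gripper":20},{"translation":[19,-98,0],"roll":0,"gripper":20},{"translation":[26,-131,0],"roll":0,"gripper":20},{"translation":[32,-164,0],"roll":0,"gripper":20}]';  python3 -m creep '[{"translation":[6,-33,0],"roll":0,"gripper":20},{"translation":[13,-66,0],"roll":0,"gripper":20},{"translation":[19,-98,0],"roll":0,"gripper":20},{"translation":[26,-131,0],"roll":0,"gripper":20},{"translation":[32,-164,0],"roll":0,"gripper":20}]'
```

```text
time: 13.28
position: [0.4827, 0.2732, 0.115]
tool_rot: [-0.025, 1.0, 0.001, 0.004]
ft_force: [0.7, -0.3, -0.8]
grip_width: 0.0335
grip_force: 20.0
time: 13.7
position: [0.4548, 0.1056, 0.1101]
tool_rot: [-0.026, 1.0, 0.0, -0.001]
ft_force: [0.5, 0.2, -0.8]
grip_width: 0.0341
grip_force: 20.0
time: 14.12
position: [0.4312, -0.0596, 0.1101]
tool_rot: [-0.025, 1.0, 0.0, -0.001]
ft_force: [1.0, 1.2, -0.4]
grip_width: 0.0337
grip_force: 20.0
```

```bash
python3 -m creep '[{"translation":[6,-33,0],"roll":1,"gripper":20},{"translation":[13,-66,0],"roll":2,"gripper":20},{"translation":[19,-98,0],"roll":3,"gripper":20},{"translation":[26,-131,0],"roll":4,"gripper":20},{"translation":[31,-160,0],"roll":4.8,"gripper":20}]'; python3 -m creep '[{"translation":[0,0,0],"roll":0,"gripper":20},{"translation":[0,0,0],"roll":0,"gripper":20},{"translation":[0,0,0],"roll":0,"gripper":20}]'; python3 - <<'E'
from look import *
s=telemetry.get_obs(); p=s["position"]; print(p,s["tool_rot"]); 
A=shot("scene","s7",100,180,300,330,[p,p+[0,0,.0055]])
E
```

```text
time: 14.53
position: [0.4085, -0.2215, 0.1101]
tool_rot: [0.018, 1.0, 0.0, -0.001]
ft_force: [1.5, -0.0, -0.6]
grip_width: 0.0338
grip_force: 20.0
time: 14.78
position: [0.4087, -0.2187, 0.1102]
tool_rot: [0.017, 1.0, 0.001, -0.001]
ft_force: [-0.3, 0.3, -0.6]
grip_width: 0.0339
grip_force: 20.0
[ 0.40868224 -0.2187458   0.11015466] [ 0.01703873  0.99985357  0.00114105 -0.00110316]
```

View pics/s7.png

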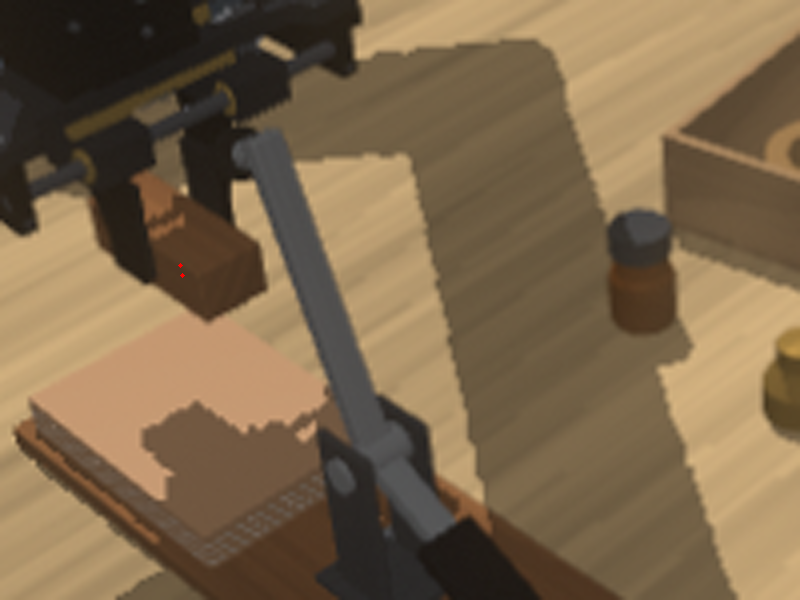

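The block is held with its far-side end at zoom (265,265), clear of the raised foot at (245,150). I'll centre it and lower it.

```bash
python3 -m creep '[{"translation":[0,-4.5,20],"roll":0,"gripper":20},{"translation":[0,-4.5,45],"roll":0,"gripper":20},{"translation":[0,-4.5,65],"roll":0,"gripper":20},{"translation":[0,-4.5,76],"roll":0,"gripper":20},{"translation":[0,-4.5,76],"roll":0,"gripper":20}]'; python3 -m creep '[{"translation":[0,0,2],"roll":0,"gripper":20},{"translation":[0,0,4],"roll":0,"gripper":20},{"translation":[0,0,4],"roll":0,"gripper":20},{"translation":[0,0,4],"roll":0,"gripper":20}]';  python3 -m creep '[{"translation":[0,0,2],"roll":0,"gripper":20},{"translation":[0,0,2],"roll":0,"gripper":20},{"translation":[0,0,2],"roll":0,"gripper":20}]'; python3 -m creep '[{"translation":[0,0,2],"roll":0,"gripper":20},{"translation":[0,0,2],"roll":0,"gripper":20},{"translation":[0,0,2],"roll":0,"gripper":20}]'
```

```text
time: 15.25
position: [0.4082, -0.2214, 0.0329]
tool_rot: [0.016, 1.0, 0.002, -0.002]
ft_force: [-0.7, 0.7, -1.5]
grip_width: 0.0336
grip_force: 20.0
time: 15.58
position: [0.4101, -0.2244, 0.0316]
tool_rot: [0.016, 1.0, -0.0, 0.001]
ft_force: [0.1, -0.3, -1.4]
grip_width: 0.0338
grip_force: 20.0
time: 15.83
position: [0.4097, -0.2245, 0.0292]
tool_rot: [0.017, 1.0, -0.0, 0.0]
ft_force: [0.5, -0.3, -0.8]
grip_width: 0.0336
grip_force: 20.0
time: 16.08
position: [0.4098, -0.2246, 0.027]
tool_rot: [0.017, 1.0, -0.0, 0.0]
ft_force: [0.9, -0.0, 0.3]
grip_width: 0.0338
grip_force: 20.0
```

```bash
python3 -m creep '[{"translation":[1,1,1],"roll":0,"gripper":20},{"translation":[1,1,1],"roll":0,"gripper":20},{"translation":[1,1,1],"roll":0,"gripper":20}]'; python3 -m creep '[{"translation":[0,0,1],"roll":0,"gripper":20},{"translation":[0,0,1],"roll":0,"gripper":20},{"translation":[0,0,1],"roll":0,"gripper":20}]'
```

```text
time: 16.33
position: [0.4099, -0.2247, 0.027]
tool_rot: [0.017, 1.0, -0.001, 0.001]
ft_force: [-0.2, -1.5, 8.6]
grip_width: 0.0338
grip_force: 20.0
time: 16.58
position: [0.4099, -0.2247, 0.0269]
tool_rot: [0.017, 1.0, -0.002, 0.002]
ft_force: [-0.9, -0.0, 17.4]
grip_width: 0.0337
grip_force: 20.0
```

```bash
python3 -m creep '[{"translation":[0,0,-1.8],"roll":0,"gripper":20},{"translation":[0,0,-1.8],"roll":0,"gripper":20}]'; python3 -m creep '[{"translation":[0,0,0],"roll":0,"gripper":48},{"translation":[0,0,0],"roll":0,"gripper":48},{"translation":[0,0,0],"roll":0,"gripper":48},{"translation":[0,0,0],"roll":0,"gripper":48},{"translation":[0,0,0],"roll":0,"gripper":48}]'; python3 -m creep '[{"translation":[0,0,-15],"roll":0,"gripper":48},{"translation":[0,0,-40],"roll":0,"gripper":48},{"translation":[0,0,-80],"roll":0,"gripper":48},{"translation":[0,0,-120],"roll":0,"gripper":48},{"translation":[0,0,-160],"roll":0,"gripper":48}]'
```

```text
time: 16.75
position: [0.4088, -0.2236, 0.0272]
tool_rot: [0.017, 1.0, -0.0, 0.0]
ft_force: [0.5, -0.1, -0.4]
grip_width: 0.0338
grip_force: 20.0
time: 17.17
position: [0.4085, -0.2232, 0.0265]
tool_rot: [0.017, 1.0, 0.0, -0.0]
ft_force: [-0.3, 0.2, -0.4]
grip_width: 0.0471
grip_force: 0.0
time: 17.58
position: [0.408, -0.2227, 0.188]
tool_rot: [0.017, 1.0, 0.001, -0.001]
ft_force: [1.1, -0.2, -0.8]
grip_width: 0.048
grip_force: 0.0
```

```bash
python3 -m creep '[{"translation":[0,0,-40],"roll":0,"gripper":0},{"translation":[0,40,-72],"roll":0,"gripper":0},{"translation":[0,80,-72],"roll":0,"gripper":0},{"translation":[0,120,-72],"roll":0,"gripper":0},{"translation":[0,160,-72],"roll":0,"gripper":0}]'; python3 -m creep '[{"translation":[0,40,0],"roll":0,"gripper":0},{"translation":[0,80,0],"roll":0,"gripper":0},{"translation":[0,120,0],"roll":0,"gripper":0},{"translation":[0,120,0],"roll":0,"gripper":0}]'; python3 - <<'E'
from look import *
A=shot("scene","s8",105,220,215,340); B=shot("top","t8",340,150,420,310)
cv2.imwrite("pics/st8.png",np.hstack([cv2.resize(A,(480,524)),cv2.resize(B,(300,600),interpolation=cv2.INTER_CUBIC)[:524]]))
print(telemetry.get_obs()["position"])
E
```

```text
time: 18.0
position: [0.4139, -0.065, 0.2597]
tool_rot: [0.018, 1.0, -0.0, 0.001]
ft_force: [0.9, 0.4, -0.5]
grip_width: 0.0225
grip_force: 0.0
time: 18.33
position: [0.4162, 0.0602, 0.2586]
tool_rot: [0.013, 1.0, 0.002, -0.001]
ft_force: [0.7, -0.1, -0.5]
grip_width: 0.002
grip_force: 0.0
[0.41731164 0.05524019 0.2585787 ]
```

View pics/st8.png

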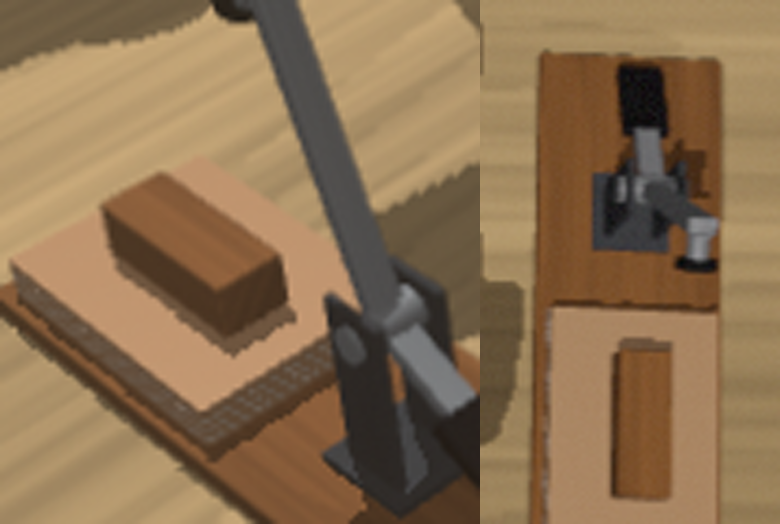

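The block lies flat on the cards, lengthwise, and the lever is high. In the top picture its upper face has corners at about (618,342), (671,343), (669,500) and (616,498). I'll compare those with the cards and base.

```bash
python3 - <<'E'
from h import *
f=lambda l:[((u-480+.5)/3.75-.5+340,(v+.5)/3.75-.5+150) for u,v in l]
b=back("top",f([(619,342),(671,343),(669,500),(617,498)]),.06)[:,:2]*1000; print(b.round(1).tolist(),b.mean(0).round(1))
print("cards/base",(back("top",f([(552,307),(718,312)]),.032)[:,:2]*1000).round(1).tolist(),(back("top",f([(540,52),(720,58)]),.012)[:,:2]*1000).round(1).tolist())
from lev import W
c=[W(-.14+x,y,.06) for x,y in((.045,.017),(.045,-.017),(-.045,-.017),(-.045,.017))]
print("pred top",((proj("top",c)-[340,150]+.5)*3.75+[480,0]).round(0).tolist()); print("pred scene",((proj("scene",c)-[105,220]+.5)*480/110).round(0).tolist())
E
```

```text
[[458.1, -210.4], [457.9, -242.4], [362.4, -238.9], [363.3, -207.3]] [ 410.4 -224.8]
cards/base [[483.4, -173.8], [481.4, -278.6]] [[654.4, -171.7], [652.3, -290.1]]
pred top [[616.0, 349.0], [671.0, 351.0], [669.0, 499.0], [613.0, 497.0]]
pred scene [[281.0, 249.0], [216.0, 288.0], [96.0, 200.0], [160.0, 165.0]]
```

```bash
python3 -m creep '[{"translation":[-79,-140,0],"roll":0,"gripper":0},{"translation":[-79,-140,0],"roll":0,"gripper":0},{"translation":[-79,-140,0],"roll":0,"gripper":0},{"translation":[-79,-140,0],"roll":0,"gripper":0},{"translation":[-79,-140,0],"roll":0,"gripper":0}]'; python3 -m creep '[{"translation":[-79,-140,0],"roll":0,"gripper":0},{"translation":[-79,-140,0],"roll":0,"gripper":0},{"translation":[-79,-140,0],"roll":0,"gripper":0},{"translation":[-79,-140,0],"roll":0,"gripper":0},{"translation":[-79,-140,0],"roll":0,"gripper":0}]'; python3 -m creep '[{"translation":[0,0,0],"roll":0,"gripper":0},{"translation":[0,0,0],"roll":0,"gripper":0}]'
```

```text
time: 18.85
position: [0.4962, -0.0974, 0.2589]
tool_rot: [0.02, 1.0, -0.003, 0.002]
ft_force: [0.5, -0.2, 1.1]
grip_width: 0.0007
grip_force: 0.0
time: 19.27
position: [0.5686, -0.2405, 0.2581]
tool_rot: [0.02, 1.0, -0.003, 0.002]
ft_force: [0.8, -0.3, 0.2]
grip_width: 0.0002
grip_force: 0.0
time: 19.43
position: [0.5649, -0.232, 0.2579]
tool_rot: [0.018, 1.0, 0.001, -0.001]
ft_force: [-0.2, 0.2, 0.5]
grip_width: 0.0007
grip_force: 0.0
```

```bash
python3 -m creep '[{"translation":[0,3,30],"roll":0,"gripper":0},{"translation":[0,3,60],"roll":0,"gripper":0},{"translation":[0,3,92],"roll":0,"gripper":0},{"translation":[0,3,92],"roll":0,"gripper":0},{"translation":[0,3,92],"roll":0,"gripper":0}]'; python3 -m creep '[{"translation":[10,0,0],"roll":0,"gripper":0},{"translation":[20,0,0],"roll":0,"gripper":0},{"translation":[28,0,0],"roll":0,"gripper":0},{"translation":[28,0,0],"roll":0,"gripper":0}]'; python3 -m creep '[{"translation":[5,0,0],"roll":0,"gripper":0},{"translation":[10,0,1],"roll":0,"gripper":0},{"translation":[10,0,1],"roll":0,"gripper":0}]'
```

```text
time: 19.85
position: [0.5647, -0.2266, 0.1657]
tool_rot: [0.016, 1.0, 0.001, -0.002]
ft_force: [0.0, 1.0, 0.4]
grip_width: 0.0006
grip_force: 0.0
time: 20.18
position: [0.5368, -0.2273, 0.1683]
tool_rot: [0.017, 1.0, -0.0, 0.0]
ft_force: [-0.3, 0.0, -0.5]
grip_width: 0.0004
grip_force: 0.0
time: 20.43
position: [0.5284, -0.2276, 0.1664]
tool_rot: [0.017, 1.0, -0.0, 0.001]
ft_force: [0.4, 0.4, 0.8]
grip_width: 0.0005
grip_force: 0.4
```

```bash
python3 -m creep '[{"translation":[10,0,4],"roll":0,"gripper":0},{"translation":[19,0,9],"roll":0,"gripper":0},{"translation":[27,0,15],"roll":0,"gripper":0},{"translation":[35,0,21],"roll":0,"gripper":0},{"translation":[35,0,21],"roll":0,"gripper":0}]'; python3 -m creep '[{"translation":[7,0,7],"roll":0,"gripper":0},{"translation":[14,0,14],"roll":0,"gripper":0},{"translation":[20,0,22],"roll":0,"gripper":0},{"translation":[24,0,31],"roll":0,"gripper":0},{"translation":[24,0,31],"roll":0,"gripper":0}]';  python3 - <<'E'
from h import *
from lev import pts
s=telemetry.get_obs(); print(s["position"],s["ft_force"])
viewer.camera("scene"); viewer.camera("top")
for o in("lever","foot"): print(o,[(c,np.round(r["bbox"]).astype(int).tolist(),round(r["p"],2)) for c in("scene","top") for r in viewer.recognise(c,o)[:1]])
for j in (.1,.3,.5,.7,.9): print(j,proj("scene",pts(j)).round(0).astype(int).tolist())
E
```

```text
time: 20.85
position: [0.4915, -0.2254, 0.1434]
tool_rot: [0.017, 1.0, 0.001, -0.002]
ft_force: [0.1, -0.3, 0.3]
grip_width: 0.0006
grip_force: 0.2
time: 21.27
position: [0.468, -0.2244, 0.1123]
tool_rot: [0.017, 1.0, 0.001, -0.002]
ft_force: [0.4, -0.5, -0.2]
grip_width: 0.0002
grip_force: 0.0
[ 0.4680478  -0.22435499  0.11225423] [ 0.35210245 -0.54144087 -0.15008773]
lever [('scene', [137, 235, 100, 75], 0.64)]
foot [('scene', [134, 244, 15, 10], 0.42)]
0.1 [[142, 258], [147, 271], [217, 280], [213, 283]]
0.3 [[140, 246], [144, 259], [223, 292], [218, 292]]
0.5 [[141, 235], [143, 247], [228, 303], [222, 301]]
0.7 [[143, 226], [143, 237], [231, 313], [225, 310]]
0.9 [[147, 219], [146, 228], [232, 323], [226, 318]]
```

```bash
python3 -m creep '[{"translation":[3,0,8],"roll":0,"gripper":0},{"translation":[6,0,16],"roll":0,"gripper":0},{"translation":[8,0,24],"roll":0,"gripper":0},{"translation":[9,0,30],"roll":0,"gripper":0},{"translation":[9,0,30],"roll":0,"gripper":0}]'; python3 -m creep '[{"translation":[0,0,2],"roll":0,"gripper":0},{"translation":[0,0,3],"roll":0,"gripper":0},{"translation":[0,0,3],"roll":0,"gripper":0}]'; python3 -m creep '[{"translation":[0,0,2],"roll":0,"gripper":0},{"translation":[0,0,2],"roll":0,"gripper":0},{"translation":[0,0,2],"roll":0,"gripper":0}]'
```

```text
time: 21.98
position: [0.4592, -0.2241, 0.0821]
tool_rot: [0.017, 1.0, 0.001, -0.002]
ft_force: [-0.3, 0.6, 0.8]
grip_width: 0.0006
grip_force: 0.0
time: 22.23
position: [0.4601, -0.2245, 0.0804]
tool_rot: [0.017, 1.0, 0.0, -0.001]
ft_force: [0.3, 0.2, 0.3]
grip_width: 0.0006
grip_force: 0.0
time: 22.48
position: [0.4608, -0.2249, 0.0788]
tool_rot: [0.017, 1.0, -0.0, 0.0]
ft_force: [0.6, 0.7, 1.2]
grip_width: 0.0006
grip_force: 0.0
```

```bash
python3 -m creep '[{"translation":[0,0,2],"roll":0,"gripper":0},{"translation":[0,0,2],"roll":0,"gripper":0},{"translation":[0,0,2],"roll":0,"gripper":0}]'; python3 -m creep '[{"translation":[0,0,1],"roll":0,"gripper":0},{"translation":[0,0,1],"roll":0,"gripper":0},{"translation":[0,0,1],"roll":0,"gripper":0}]'; python3 -m creep '[{"translation":[0,0,1],"roll":0,"gripper":0},{"translation":[0,0,1],"roll":0,"gripper":0},{"translation":[0,0,1],"roll":0,"gripper":0}]'
```

```text
time: 22.73
position: [0.4608, -0.225, 0.0767]
tool_rot: [0.017, 1.0, -0.0, 0.0]
ft_force: [0.4, 0.6, 0.2]
grip_width: 0.0006
grip_force: 0.0
time: 22.98
position: [0.4607, -0.225, 0.0758]
tool_rot: [0.017, 1.0, -0.0, 0.0]
ft_force: [-0.7, 0.1, 1.2]
grip_width: 0.0003
grip_force: 0.8
time: 23.23
position: [0.4607, -0.225, 0.0758]
tool_rot: [0.017, 1.0, -0.0, 0.0]
ft_force: [-2.4, 1.3, 8.3]
grip_width: 0.0007
grip_force: 4.6
```

```bash
python3 -m creep '[{"translation":[0,0,1.5],"roll":0,"gripper":0},{"translation":[0,0,1.5],"roll":0,"gripper":0},{"translation":[0,0,1.5],"roll":0,"gripper":0}]'; python3 -m creep '[{"translation":[0,0,-4],"roll":0,"gripper":0},{"translation":[0,0,-20],"roll":0,"gripper":0},{"translation":[0,0,-60],"roll":0,"gripper":0},{"translation":[0,0,-100],"roll":0,"gripper":0},{"translation":[0,0,-140],"roll":0,"gripper":0}]'; python3 -m creep '[{"translation":[0,40,0],"roll":0,"gripper":0},{"translation":[0,80,0],"roll":0,"gripper":0},{"translation":[0,120,0],"roll":0,"gripper":0},{"translation":[0,160,0],"roll":0,"gripper":0},{"translation":[0,200,0],"roll":0,"gripper":0}]'; python3 -m creep '[{"translation":[0,40,0],"roll":0,"gripper":0},{"translation":[0,70,0],"roll":0,"gripper":0},{"translation":[0,80,0],"roll":0,"gripper":0},{"translation":[0,80,0],"roll":0,"gripper":0}]'; python3 - <<'E'
from look import *
from lev import pts
A=shot("scene","s9",105,200,245,340); B=shot("top","t9",340,150,420,310)
cv2.imwrite("pics/st9.png",np.hstack([cv2.resize(A,(500,500)),cv2.resize(B,(300,600),interpolation=cv2.INTER_CUBIC)[:500]]))
for j in (0,.1,.2): print(j,((proj("scene",pts(j))-[105,200]+.5)*500/140).round(0).astype(int).tolist())
for c in("scene","top"):
  for o in("jar","weight"): print(c,o,[(np.round(r["bbox"]).astype(int).tolist(),round(r["p"],2)) for r in viewer.recognise(c,o)[:2]])
E
```

```text
time: 23.48
position: [0.4608, -0.225, 0.0757]
tool_rot: [0.017, 1.0, -0.0, 0.0]
ft_force: [-2.9, 2.2, 19.6]
grip_width: 0.0004
grip_force: 10.2
time: 23.9
position: [0.46, -0.2244, 0.2142]
tool_rot: [0.017, 1.0, 0.001, -0.001]
ft_force: [0.4, -0.7, -0.0]
grip_width: 0.0003
grip_force: 0.0
time: 24.32
position: [0.4669, -0.0233, 0.2133]
tool_rot: [0.017, 1.0, 0.0, 0.0]
ft_force: [1.2, 0.1, 0.2]
grip_width: 0.0005
grip_force: 0.0
time: 24.65
position: [0.4695, 0.057, 0.2131]
tool_rot: [0.015, 1.0, 0.0, -0.0]
ft_force: [-0.2, 0.1, 0.1]
grip_width: -0.0001
grip_force: 0.0
0 [[140, 233], [161, 278], [391, 270], [378, 280]]
0.1 [[135, 210], [153, 255], [403, 289], [389, 297]]
0.2 [[131, 187], [147, 233], [414, 309], [398, 313]]
scene jar [([252, 234, 18, 28], 0.75), ([292, 262, 17, 26], 0.38)]
scene weight [([294, 265, 15, 26], 0.84), ([270, 166, 137, 102], 0.38)]
top jar []
top weight []
```

View pics/st9.png

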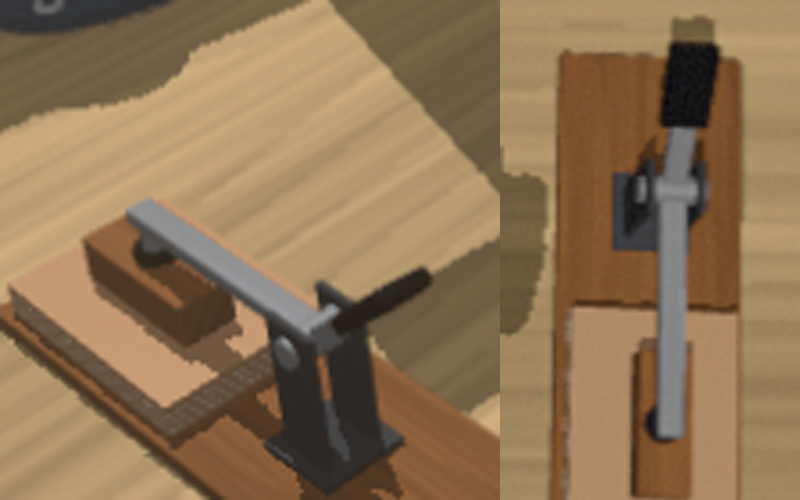

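The foot rests on the middle of the block and the lever reads about 0.10. The foot is at top-crop row 424, and the block spans rows 342–500. The jar and weight have not moved.

```bash
python3 -c "
from rig import hand_in; print(hand_in())"
```

```text
the job is handed in; nothing more can be done
None
```

The job is handed in: the long block lies lengthwise on the cards, within about 2 mm of centre under the foot by the top camera, and the lever is back down at about 0.10 rad with the rubber foot on it; the jar and weight were not touched, and it took about 25 s.

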